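Push a scrap offcut through the sprung flap of the drop box

TASK

Put the white offcut, which lies on the ledge of the green scrap drop box, into the box: push the self-closing metal flap inward with one fingertip and keep holding it open with that finger while the other fingertip pushes the offcut along the ledge and over the edge, so that it drops inside. Nothing may be gripped or lifted, and the flap is not to be forced open with the offcut. Leave the yellow cap and everything else where it is, then take the hand away so that the flap swings shut.

Things in the scene. Friction and masses are not known exactly. Their poses are not given: they have to be found in the camera images.
- drop_box: Green sheet-metal box fixed to the bench, 263 long (x) x 190 wide (y) mm, hollow, inner floor 6 mm above the bench. Origin on the bench under the middle of the mouth's near edge; x points away from the robot through the mouth, y left, z up. The flat ledge (top 120 mm above the bench) spans x=-125 to 0 mm, rims 7 mm high along its sides only. Mouth x=0 to 100, 172 wide.
- mouth_edge (a point): Middle of the mouth's near edge, where the ledge ends, on the ledge's top (120 mm above the bench); axes as the box. Beside the mouth, sloping cheeks at y=+-93 mm rise to the hinge; between them nothing stands above ledge and mouth, so fingers pointing down can enter from above on the near side of the hinge.
- hinge_mid (a point): Middle of the flap's hinge axis: 100 mm beyond the mouth edge, 50 mm above the ledge. The pin (radius 3.5 mm) runs along the box's y. Behind it is a fixed hood, top 52 mm above the ledge, up to x=138 mm.
- flap (a joint): Opening angle of the flap, rad: 0 shut, growing as its lower edge swings down and away into the box, stop at 1.3. A spring shuts it (0.5 N at its lower edge when shut, up to 2.5 N at a fingertip when open); let go, it closes by itself within a second.
- flap_edge (a point): Middle of the black rubber lower edge of the aluminium flap (172 wide, 105 mm from hinge to this edge, 3 thick); moves with it. Shut, it slopes 27 deg from the hinge down toward the robot; this edge is 6 mm past the mouth edge, 3 mm above ledge height. A fingertip a few mm above the ledge moving along box +x opens it: about 0.5 rad with the finger's front 70 mm past the mouth edge, 0.9 at 90 mm.
- offcut: White wooden offcut, 19 (its x) x 41 (its y) x 10 mm high, 20 g, loose on the ledge, 40 to 75 mm before the mouth edge, left or right of the middle by about 35 mm, its long side roughly along the mouth edge. Origin at the centre of its underside.
- cap: Yellow nozzle cap, 24 mm across, 23 mm high, standing loose on the ledge beside the offcut (on the other side of the middle). Stays there. Origin at the centre of its underside.
- tape: Roll of masking tape, 100 mm across, 25 mm high, lying on the bench; a bystander.
- glue: Glue bottle, 36x50x169 mm, standing on the bench; a bystander.
- measure: Yellow and black tape measure, 67x74x35 mm, on the bench; a bystander.
- driver: Screwdriver with red handle, 203 mm long, 28 mm high, on the bench; a bystander.

How it is judged:
By the outcome, as a careful person would: the job done as asked, in the order asked, and still so for the second after the job is handed in, with the robot touching nothing.
It also fails if it takes over 38 s, if anything falls off the work surface, if the arm or the gripper's body presses on something with over 40 N, if the wrist force passes 120 N, or if a joint passes its speed limit or range.

ROBOT

A 6-joint arm with a two-finger parallel gripper is mounted at the origin on the work surface; the furniture and walls round the work are solid. World frame = base frame: x ahead of the robot, y to its left, z up, the work surface at z = 0. Lengths are in m, angles in rad, forces in N, time in s.
With the tool pointing down it reaches from about 0.25 to 0.85 m from the base axis. Payload 12.5 kg.
Tool frame: the origin (TCP) lies at the very end of the fingers, on their centre line; the grasp point (between the pads) lies 19 mm behind it; z points along the fingers, y is the line along which they close (so a half turn about z gives the same grasp; the last joint's range is limited). The gripper opens to 93 mm and grips with 3 to 60 N. Pads are 15 mm wide; open, the fingers measure 128 mm over their backs; the gripper's body (75 mm by 188 mm) begins 65 mm behind the grasp point.
Start: joints at [-1.413, 0.351, 1.652, -0, 1.139, -0.085], TCP at [0.132, -0.534, 0.219] pointing down, gripper open.
Joint ranges: [-2.75, 2.75], [-0.79, 2.1], [0.01, 2.65], [-1.57, 4.71], [0.07, 3.14], [-2.87, 2.87]. Speed limits (rad/s): [2.22, 2.22, 2.79, 3.14, 3.14, 3.14].

INTERFACE

Orientations are given as a unit quaternion [w, x, y, z].
In Python, from workcell import manip, imaging gives the robot as it stands (manip), with the cameras (imaging).
- The arm moves only by the tool pendant, called after "Request:" in YAML: its name, and indented under it one key for each argument. Schema: {"type":"object","properties":{"rows":{"type":"object","properties":{"steps":{"type":"array","items":{"type":"array","items":{"type":"number"},"minItems":7,"maxItems":7},"minItems":1,"maxItems":20}},"additionalProperties":false,"required":["steps"]},"grip_n":{"type":"number"},"only":{"type":"string"},"quiet":{"type":"boolean"},"lines":{"type":"string"}},"required":["rows"],"additionalProperties":false}. rows is an object whose key "steps" holds a list of rows, 1 to 20 of them, each of 7 numbers: dx, dy, dz in fractions of the full range, 1 being 0.6 m, then a rotation vector rx, ry, rz in parts of the range, where 1.0 means 180 degrees, then the finger opening in m; each row is the pose to reach, as a shift and turn from the pose commanded when the call began, along the tool's axes at that moment; what a row does not reach only later rows make up. A row lasts 1/12 s, in which the tool goes at most 0.0417 m and 0.125 rad, less where a joint would pass 70% of its speed; a pose out of reach is approached as far as the arm can. The fingers move at their own pace and stop on an object; grip_n is the grip in N (left out, the last holds). Time passes only in rows, so rows that do not move let the fingers close. The tool returns the time, the measured TCP pose, the force, the opening and the grip force at its end. only (a regular expression) keeps the lines of the reply that match it, lines (a string "A,B") keeps lines A to B, and quiet returns only ok. A shift or turn number past 1, either way, is cut back to 1. Input that does not fit is refused with a message, and nothing moves.
- manip.state(): the state, without advancing time (a new reading comes with each control period).
- imaging.read_camera(name): name is "scene" or "top" or "wrist"; returns a dict with "image" (480x640x3 uint8, red, green, blue), "K" (3x3 intrinsics, pixels), "k1" (the pictures are not rectified: a ray, as slopes to the right and down, at radius r is drawn at 1 + k1 r^2 times it, then the intrinsics apply), "T" (4x4, takes a point from camera to world coordinates). Camera axes: x right, y down, z forward; pixel columns grow to the right and rows downward; lengths in m; the calibration is good to about 2 mm. A picture is of the moment at which its call begins. There is no depth.
- manip.sign_off(): hands the job in; it is judged then, once.
The state is a dict: "time_s": time; "q": joint angles; "qd": joint speeds; "joint_efforts": joint torques, N m; "position": TCP position; "eef_rot": TCP orientation; "force": force on the tool from outside, world axes, zero at the start; "wrist_torque": the same for the moment, N m; "grip_width": finger opening in m; "grip_force": force on a finger pad.
Only numpy, scipy, OpenCV 4.12 (cv2) and the standard library are available. Lean on these libraries where they do the work, as an engineer would, in place of code of your own. Each camera call takes 0.05 s, during which the arm holds its last target. There are 200 camera calls.

## Working session

There is one attempt and no reset: what is moved stays moved. The work goes in short steps, Python scripts to look and compute and a tool call to move; the robot and the scene stay as the last step left them, time stands still between calls to the robot, and variables do not carry over. Pictures are saved under pics/ and viewed, at most 10 in all, crops included, and the job is handed in when it is done.

```bash
ls; mkdir -p pics; python3 - <<'E'
from workcell import manip, imaging
import cv2,numpy as np
s=manip.state();print(s)
for n in("top","scene"):
    c=imaging.read_camera(n);cv2.imwrite(f"pics/{n}0.png",c["image"][:,:,::-1]);print(n,c["K"],c["k1"],c["T"])
    np.savez(f"pics/{n}0.npz",**c)
E
```

```text
pics
workcell.py
{'time_s': 0.0, 'q': array([-1.41260533e+00,  3.51214711e-01,  1.65240691e+00, -3.29928985e-05,
        1.13907951e+00, -8.46039389e-02]), 'qd': array([ 0.00148898,  0.00041001, -0.00178386, -0.00128699,  0.00144868,
       -0.00023322]), 'joint_efforts': array([-1.19903070e-03, -4.97333908e+01, -2.85261011e+01,  6.98925136e-02,
        2.56965036e-02, -1.00749889e-04]), 'position': array([ 0.13219137, -0.53353667,  0.21811974]), 'eef_rot': array([-5.53317121e-04,  9.92639383e-01,  1.21106349e-01, -3.53568767e-05]), 'force': array([-0.17656602,  0.03903659,  0.73542387]), 'wrist_torque': array([-0.01040292, -0.01623522, -0.05483517]), 'grip_force': 0.0, 'grip_width': 0.09287782405858593}
top [[535.9961639    0.         311.99979118]
 [  0.         535.9961639  236.76292512]
 [  0.           0.           1.        ]] -0.13886643747425106 [[ 0.02100287 -0.99414783  0.1059668   0.37733553]
 [-0.999749   -0.02005719  0.00998219  0.07751516]
 [-0.00779838 -0.10614986 -0.99431956  1.50692474]
 [ 0.          0.          0.          1.        ]]
scene [[545.33431266   0.         318.51673176]
 [  0.         545.33431266 246.86173116]
 [  0.           0.           1.        ]] -0.13108588305695512 [[-0.61867183 -0.48892646  0.61497648 -0.35083963]
 [-0.78564832  0.38637919 -0.4831851   0.76652006]
 [-0.00137213 -0.78208825 -0.62316618  1.00929995]
 [ 0.          0.          0.          1.        ]]
```

View pics/top0.png

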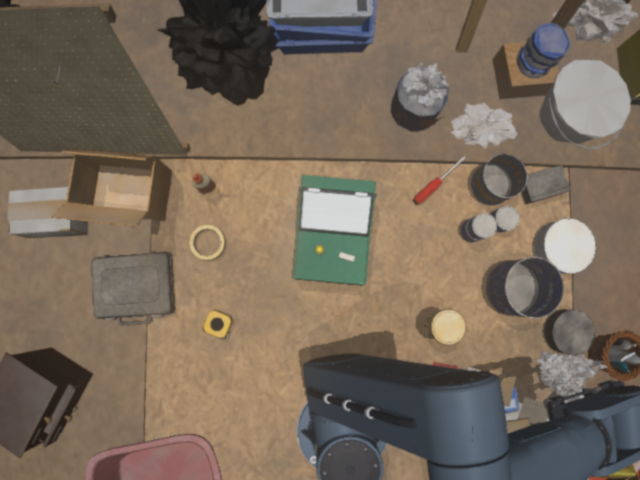

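View pics/scene0.png

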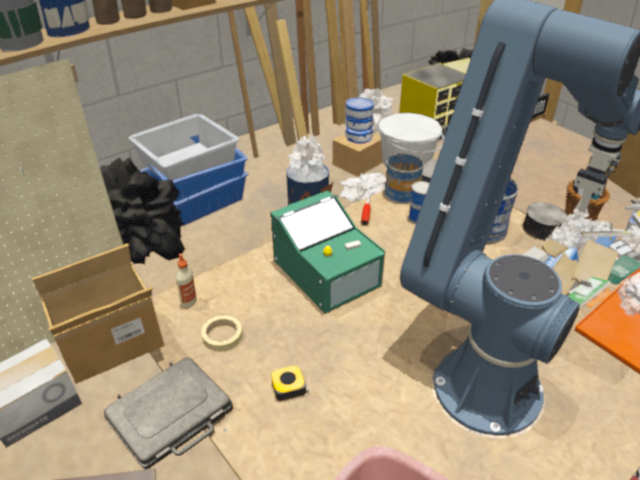

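The top view shows the box with its ledge toward the robot: white offcut at about (347,257), cap at (320,250), flap at (302-370, 192-234). The scene view shows the same, with the offcut at (353,245) and the cap at (327,251). I'll measure roughly from both views.

```bash
cat > h.py <<'E'
import cv2,numpy as np
from scipy.spatial.transform import Rotation as R
def ray(c,uv):
    K=c["K"];d=np.array([float(c["k1"]),0,0,0,0])
    n=cv2.undistortPoints(np.array(uv,float).reshape(-1,1,2),K,d).reshape(-1,2)
    v=np.c_[n,np.ones(len(n))]@c["T"][:3,:3].T
    return c["T"][:3,3],v/np.linalg.norm(v,axis=1)[:,None]
def plane(c,uv,z):
    o,v=ray(c,uv);return o+v*((z-o[2])/v[:,2])[:,None]
def tri(c1,u1,c2,u2):
    o1,a=ray(c1,u1);o2,b=ray(c2,u2);out=[]
    for x,y in zip(a,b):
        t=np.linalg.lstsq(np.c_[x,-y],o2-o1,rcond=None)[0];p,q=o1+t[0]*x,o2+t[1]*y
        out.append(np.r_[(p+q)/2,np.linalg.norm(p-q)])
    return np.array(out)
def blobs(c,lo,hi,box,amin=15):
    x0,y0,x1,y1=box;h=cv2.cvtColor(c["image"],cv2.COLOR_RGB2HSV)
    m=cv2.inRange(h,np.array(lo),np.array(hi));k=np.zeros_like(m);k[y0:y1,x0:x1]=m[y0:y1,x0:x1]
    cs=cv2.findContours(k,cv2.RETR_EXTERNAL,cv2.CHAIN_APPROX_NONE)[0]
    return sorted([q for q in cs if cv2.contourArea(q)>amin],key=cv2.contourArea,reverse=True)
E
python3 - <<'E'
from h import *
t=dict(np.load("pics/top0.npz"));s=dict(np.load("pics/scene0.npz"))
W=((0,0,150),(179,70,255));Y=((20,130,120),(35,255,255));G=((60,80,20),(95,255,255))
def cen(c,col,box):
    for q in blobs(c,*col,box)[:3]:
        r=cv2.minAreaRect(q);print(np.round(r[0],1),np.round(r[1],1),round(r[2],1),cv2.contourArea(q))
    q=blobs(c,*col,box)[0];return cv2.minAreaRect(q)[0]
a=cen(t,W,(330,245,365,270));b=cen(s,W,(335,232,368,258))
print("offcut",tri(t,[a],s,[b]))
a=cen(t,Y,(305,240,335,260));b=cen(s,Y,(315,240,340,262))
print("cap",tri(t,[a],s,[b]))
q=blobs(t,*G,(285,170,385,295))[0];bx=cv2.boxPoints(cv2.minAreaRect(q));print("green",bx, cv2.approxPolyDP(q,4,True).reshape(-1,2).tolist())
q=blobs(s,*G,(260,180,390,320))[0];print("green",cv2.approxPolyDP(q,4,True).reshape(-1,2).tolist())
for n,c,bx in(("t",t,(285,170,385,240)),("s",s,(270,190,360,255))):
    q=blobs(c,*W,bx)[0];print(n,cv2.approxPolyDP(q,4,True).reshape(-1,2).tolist())
tt=cv2.resize(t["image"][165:295,275:395],None,fx=4,fy=4,interpolation=2)
ss=cv2.resize(s["image"][185:315,260:395],None,fx=4,fy=4,interpolation=2)[:520,:]
cv2.imwrite("pics/zt.png",cv2.resize(np.hstack([tt,ss]),None,fx=.78,fy=.78)[:,:,::-1])
E
```

```text
[346.4 256.4] [16.1  6.1] 15.3 77.0
[352.5 244.1] [ 7.4 16.9] 74.1 84.5
offcut [[0.47616063 0.00206835 0.12371834 0.00183429]]
[319. 249.] [6. 6.] 90.0 31.0
[327.  250.5] [9. 8.] 90.0 56.5
cap [[0.49382646 0.07354222 0.126793   0.00247031]]
green [[313.248   277.9183 ]
 [316.01306 252.4797 ]
 [365.73004 257.8837 ]
 [362.96497 283.3223 ]] [[314, 271], [330, 266], [332, 272], [314, 278], [347, 281], [348, 275], [363, 283], [362, 275], [357, 277], [352, 270], [355, 263], [348, 264], [343, 279], [346, 264], [342, 266], [336, 255], [324, 255], [331, 263], [319, 262], [321, 269]]
green [[325, 191], [271, 214], [276, 261], [327, 311], [379, 285], [383, 251], [354, 227], [336, 197], [354, 227], [301, 251], [278, 216], [331, 195]]
t [[303, 192], [302, 227], [366, 232], [366, 193], [324, 193], [317, 188]]
s [[334, 198], [282, 214], [280, 220], [298, 249], [352, 226]]
```

View pics/zt.png

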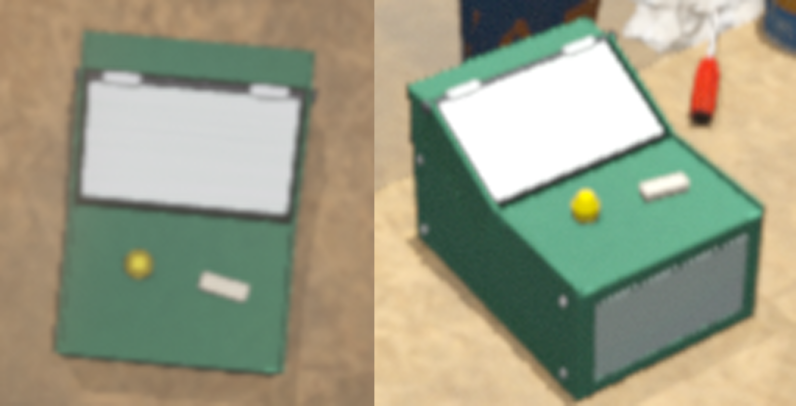

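The crop shows the ledge's near corners at top-image (293,278) and (365,285), and the flap's lower edge at (300,231)-(369,235). The offcut is to the right of the middle, turned about 10° relative to the box. Next I'll get a coarse box pose and plan the approach.

```bash
python3 - <<'E'
from h import *
from workcell import manip, imaging
t=dict(np.load("pics/top0.npz"))
P=plane(t,[(293.3,278.1),(365.4,284.6),(300,230.7),(368.6,235.2)],.122);print(P.round(4))
print("yaw near",np.degrees(np.arctan2(-(P[0]-P[1])[0],(P[0]-P[1])[1])),np.linalg.norm(P[0]-P[1]),"yaw flap",np.degrees(np.arctan2(-(P[2]-P[3])[0],(P[2]-P[3])[1])))
print("depth",(P[2]+P[3]-P[0]-P[1])/2)
s=manip.state();w=R.from_quat(np.r_[s["eef_rot"][1:],s["eef_rot"][0]]);M=w.as_matrix();print(M.round(3))
for g in([.33,-.1,.36],[.43,.0,.30]):print(M.T@(np.array(g)-s["position"]))
E
```

```text
[[ 0.4167  0.1374  0.122 ]
 [ 0.4037 -0.0489  0.122 ]
 [ 0.5402  0.123   0.122 ]
 [ 0.532  -0.0557  0.122 ]]
yaw near -3.995433748197515 0.18672079149919893 yaw flap -2.6201455933251747
depth [ 0.1258827  -0.01064508  0.        ]
[[ 0.971  0.24  -0.   ]
 [ 0.24  -0.971  0.001]
 [ 0.    -0.001 -1.   ]]
[ 0.29624248 -0.37343947 -0.14143412]
[ 0.41734666 -0.44640454 -0.08135189]
```

The manual's scale: shifts go in shares of 0.6 m and turns go in shares of 180 degrees. Converting my numbers, -0.446 m / 0.6 = -0.7433, -0.14 m / 0.6 = -0.2333, -1.26 rad / 3.1416 = -0.4011.

Request:
pendant:
  rows: {"steps":[[0.05,-0.0667,-0.0833,0,0,-0.0318,0.06],[0.0833,-0.1,-0.15,0,0,-0.0637,0.06],[0.1333,-0.1333,-0.2167,0,0,-0.0955,0.06],[0.1667,-0.1833,-0.2333,0,0,-0.1273,0.06],[0.2167,-0.25,-0.2333,0,0,-0.1592,0.06],[0.2667,-0.3,-0.2333,0,0,-0.191,0.06],[0.3167,-0.3667,-0.2333,0,0,-0.2228,0.06],[0.3667,-0.4333,-0.2333,0,0,-0.2546,0.06],[0.4167,-0.5,-0.2333,0,0,-0.2865,0.06],[0.4667,-0.55,-0.2333,0,0,-0.3183,0.06],[0.5167,-0.6,-0.2167,0,0,-0.3501,0.06],[0.5667,-0.65,-0.2,0,0,-0.382,0.06],[0.6167,-0.7,-0.1833,0,0,-0.4011,0.06],[0.6667,-0.7333,-0.1667,0,0,-0.4011,0.06],[0.695,-0.7433,-0.15,0,0,-0.4011,0.06],[0.695,-0.7433,-0.135,0,0,-0.4011,0.06],[0.695,-0.7433,-0.135,0,0,-0.4011,0.06],[0.695,-0.7433,-0.135,0,0,-0.4011,0.06]]}

```text
time_s: 1.6
position: [0.4298, 0.0008, 0.2982]
eef_rot: [-0.001, 0.73, 0.684, -0.001]
force: [-0.6, -0.3, -0.4]
grip_width: 0.0599
grip_force: 0.0
```

```bash
python3 - <<'E'
from workcell import manip, imaging
import cv2,numpy as np
c=imaging.read_camera("wrist");cv2.imwrite("pics/w1.png",c["image"][:,:,::-1]);np.savez("pics/w1.npz",**c);print(c["T"].round(3));print(manip.state()["q"])
E
```

```text
[[ 0.998 -0.06  -0.023  0.435]
 [-0.064 -0.953 -0.296  0.083]
 [-0.004  0.297 -0.955  0.463]
 [ 0.     0.     0.     1.   ]]
[-1.09290833e-01  4.41383603e-02  1.82807024e+00 -2.82707150e-04
  1.27129319e+00 -4.31492334e-02]
```

View pics/w1.png

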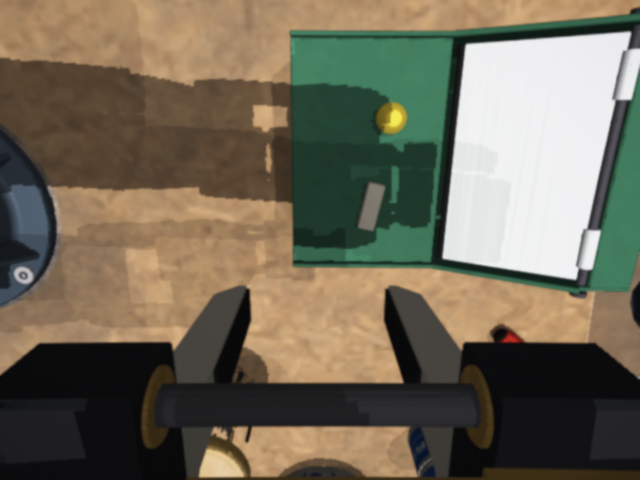

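The wrist view shows the offcut at (371,206), the cap at (391,117), the ledge's near edge along column 292, and the flap's rubber edge from (455,40) to (438,262). I'll move 50 mm further for a second view and triangulate.

Scaled: 0.05 m / 0.6 = 0.0833, 0.03 m / 0.6 = 0.05.

Request:
pendant:
  rows: {"steps":[[0,0.05,0,0,0,0,0.06],[0,0.0833,0,0,0,0,0.06],[0,0.0833,0,0,0,0,0.06],[0,0.0833,0,0,0,0,0.06]]}

```text
time_s: 1.98
position: [0.4795, -0.0055, 0.3001]
eef_rot: [0.0, 0.731, 0.682, -0.0]
force: [-0.4, -0.3, -1.6]
grip_width: 0.06
grip_force: 0.0
```

```bash
cat > m.py <<'E'
from h import *
a=dict(np.load("pics/w1.npz"));b=dict(np.load("pics/w2.npz"))
def off(c,x):
    q=blobs(c,(0,0,70),(179,75,255),(x-35,165,x+35,245),100)[0];r=cv2.minAreaRect(q);return r
def cap(c,x):
    q=blobs(c,(20,130,90),(35,255,255),(x-40,80,x+40,150),100)[0];return cv2.minAreaRect(q)
E
python3 - <<'E'
from workcell import manip, imaging
import numpy as np,cv2
c=imaging.read_camera("wrist");np.savez("pics/w2.npz",**c);cv2.imwrite("pics/w2.png",c["image"][:,:,::-1])
from m import *
ra=off(a,371)
P=plane(a,[ra[0]],.13);K=b["K"];
# predict col in b
p=np.linalg.inv(b["T"])@np.r_[P[0],1];x=int((K@(p[:3]/p[2]))[0]);rb=off(b,x)
print(ra,rb);print("offcut",tri(a,[ra[0]],b,[rb[0]]))
for c,r in((a,ra),(b,rb)):print(plane(c,cv2.boxPoints(r),.13).round(4).tolist())
ca=cap(a,391);cb=cap(b,391+x-371);print(ca,cb,"cap",tri(a,[ca[0]],b,[cb[0]]))
E
```

```text
((371.2428894042969, 206.4336395263672), (17.928747177124023, 48.320159912109375), 14.470295906066895) ((311.2115783691406, 201.94232177734375), (17.65045166015625, 48.0484504699707), 11.309932708740234)
offcut [[4.74529061e-01 3.37803907e-03 1.27672939e-01 3.19822359e-04]]
[[0.4613, -0.0138, 0.13], [0.4726, 0.0254, 0.13], [0.4867, 0.0208, 0.13], [0.4759, -0.0187, 0.13]]
[[0.4618, -0.0141, 0.13], [0.4729, 0.0254, 0.13], [0.487, 0.0216, 0.13], [0.4764, -0.0182, 0.13]]
((391.800048828125, 117.10002136230469), (29.516096115112305, 29.068883895874023), 63.43495178222656) ((326.0, 112.5), (29.0, 28.0), 90.0) cap [[4.91380687e-01 7.43929616e-02 1.33226923e-01 3.33264794e-04]]
```

View pics/w2.png

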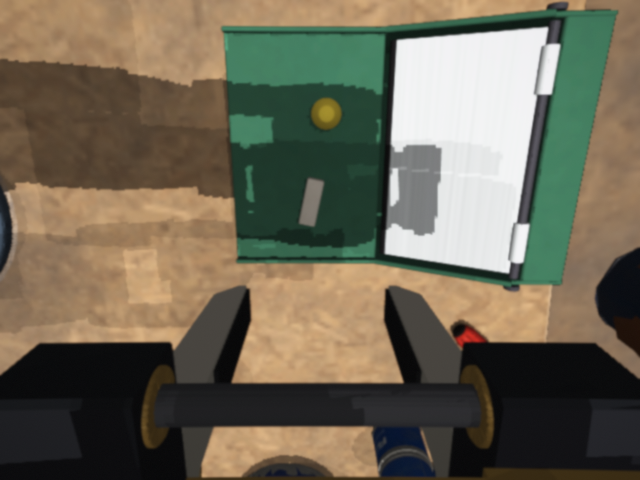

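This view again shows the whole box: near corners at (223,28) and (238,262), mouth corners at (388,34) and (381,260), hinge pin ends at (557,8) and (513,287), and the offcut at (311,202). I'll triangulate these to fix the box frame.

```bash
python3 - <<'E'
from m import *
A=[(291,32),(294,265),(456,38),(437,264)];B=[(224,28),(238,262),(387.5,34),(381,260)]
print(tri(a,A,b,B).round(4))
for n,c,cols in(("a",a,(270,310)),("b",b,(210,255))):
    g=cv2.cvtColor(c["image"],cv2.COLOR_RGB2HSV)[:,:,0].astype(int)
    # near ledge edge: first green col per row
    pts=[]
    for r in range(50,255,4):
        k=np.where((g[r,cols[0]:cols[1]]>55)&(g[r,cols[0]:cols[1]]<100))[0]
        if len(k):pts.append((cols[0]+k[0],r))
    l=cv2.fitLine(np.float32(pts),cv2.DIST_HUBER,0,.01,.01).ravel()
    f=lambda r:(l[2]+l[0]/l[1]*(r-l[3]),r)
    P=plane(c,[f(60),f(250)],.12);d=P[0]-P[1];print(n,P.round(4).tolist(),"yaw",np.degrees(np.arctan2(-d[0],d[1])))
    # side borders: first/last green row per column on ledge -> y extents
    h0=cols[0]+45
    for side in(0,1):
        pts=[]
        for u in range(h0,h0+90,4):
            k=np.where((g[15:290,u]>55)&(g[15:290,u]<100))[0]
            pts.append((u,15+(k[0] if side==0 else k[-1])))
        l=cv2.fitLine(np.float32(pts),cv2.DIST_HUBER,0,.01,.01).ravel()
        f2=lambda u:(u,l[3]+l[1]/l[0]*(u-l[2]))
        P=plane(c,[f2(h0),f2(h0+90)],.127);d=P[1]-P[0];print(" side",side,P.round(4).tolist(),np.degrees(np.arctan2(d[1],d[0])))
E
```

```text
[[ 4.177e-01  1.409e-01  1.171e-01  1.000e-04]
 [ 4.047e-01 -4.780e-02  1.218e-01  5.000e-04]
 [ 5.416e-01  1.274e-01  1.223e-01  1.000e-04]
 [ 5.337e-01 -5.670e-02  1.171e-01  4.000e-04]]
a [[0.4163, 0.1211, 0.12], [0.4058, -0.034, 0.12]] yaw -3.8876131884635283
 side 0 [[0.436, 0.1387, 0.127], [0.5025, 0.1342, 0.127]] -3.900783122269545
 side 1 [[0.4237, -0.0477, 0.127], [0.5029, -0.0526, 0.127]] -3.5675475807512034
b [[0.4164, 0.1183, 0.12], [0.406, -0.0374, 0.12]] yaw -3.8321180213321777
 side 0 [[0.4426, 0.1383, 0.127], [0.5094, 0.1337, 0.127]] -3.905934511435427
 side 1 [[0.4209, -0.0473, 0.127], [0.5004, -0.0528, 0.127]] -3.9669693441638505
```

Box frame: mouth edge at (0.536, 0.038), yaw -3.9°. In box coordinates the offcut is at (-59,-38) mm and the cap at (-47,+34), both consistent with the text. Plan: keep the fingers in line along box x, with the front finger between the offcut and the flap and the rear one behind the offcut. Now I'll descend.

Scaled: 0.15 m / 0.6 = 0.25, 0.0086 m / 0.6 = 0.0143.

Request:
pendant:
  rows: {"steps":[[0.0143,0.009,0.05,0,0,0,0.06],[0.0143,0.009,0.1,0,0,0,0.06],[0.0143,0.009,0.15,0,0,0,0.06],[0.0143,0.009,0.2,0,0,0,0.06],[0.0143,0.009,0.2333,0,0,0,0.06],[0.0143,0.009,0.25,0,0,0,0.06],[0.0143,0.009,0.25,0,0,0,0.06]]}

```text
time_s: 2.62
position: [0.4842, 0.0037, 0.1486]
eef_rot: [-0.001, 0.731, 0.682, -0.001]
force: [0.4, -0.1, 0.2]
grip_width: 0.0596
grip_force: 0.0
```

```bash
python3 - <<'E'
from workcell import manip, imaging
import numpy as np,cv2
c=imaging.read_camera("wrist");np.savez("pics/w3.npz",**c);cv2.imwrite("pics/w3.png",c["image"][:,:,::-1])
E
```

```text
(no output)
```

View pics/w3.png

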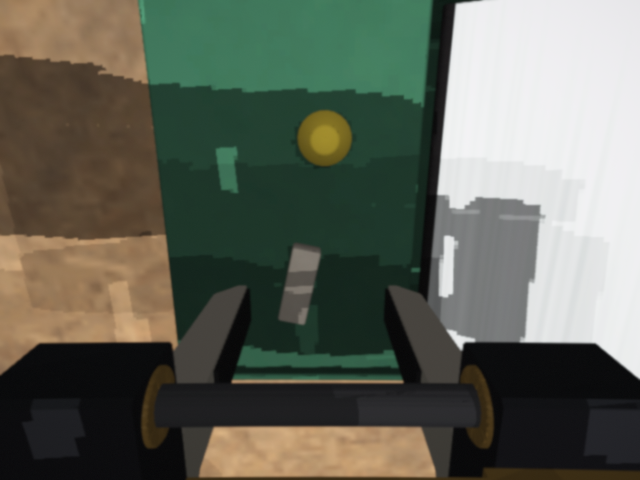

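The fingertips are at about (240,290) and (395,290). The offcut at (300,284) lies between them and the mouth edge is ahead at column ~425. The geometry is right, so I'll lower to about 6 mm above the ledge.

Scaled: 0.023 m / 0.6 = 0.0383, 0.012 m / 0.6 = 0.02.

Request:
pendant:
  rows: {"steps":[[0,0.0017,0.02,0,0,0,0.06],[0,0.0017,0.0383,0,0,0,0.06],[0,0.0017,0.0383,0,0,0,0.06],[0,0.0017,0.0383,0,0,0,0.06]]}

```text
time_s: 3.0
position: [0.4871, 0.0039, 0.128]
eef_rot: [0.001, 0.731, 0.683, 0.0]
force: [1.3, -0.3, 0.3]
grip_width: 0.0601
grip_force: 0.0
```

Scaled: 0.05 m / 0.6 = 0.0833, 0.01 m / 0.6 = 0.0167.

Request:
pendant:
  rows: {"steps":[[0,0.0033,0.0033,0,0,0,0.064],[0,0.0067,0.0033,0,0,0,0.068],[0,0.01,0.0033,0,0,0,0.072],[0,0.0133,0.0033,0,0,0,0.076],[0,0.0167,0.0033,0,0,0,0.08],[0,0.0167,0.0033,0,0,0,0.08],[0,0.025,0.0033,0,0,0,0.08],[0,0.0333,0.0033,0,0,0,0.08],[0,0.0417,0.0033,0,0,0,0.08],[0,0.05,0.0033,0,0,0,0.08],[0,0.0583,0.0033,0,0,0,0.08],[0,0.0667,0.0033,0,0,0,0.08],[0,0.075,0.0033,0,0,0,0.08],[0,0.0833,0.0033,0,0,0,0.08],[0,0.0833,0.0033,0,0,0,0.08]]}

```text
time_s: 4.25
position: [0.5375, 0.0006, 0.1247]
eef_rot: [0.0, 0.731, 0.683, 0.0]
force: [-0.0, 0.3, 1.0]
grip_width: 0.0799
grip_force: 0.5
```

```bash
python3 - <<'E'
from workcell import manip, imaging
import numpy as np,cv2
c=imaging.read_camera("wrist");np.savez("pics/w4.npz",**c);cv2.imwrite("pics/w4.png",c["image"][:,:,::-1])
E
```

```text
(no output)
```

View pics/w4.png

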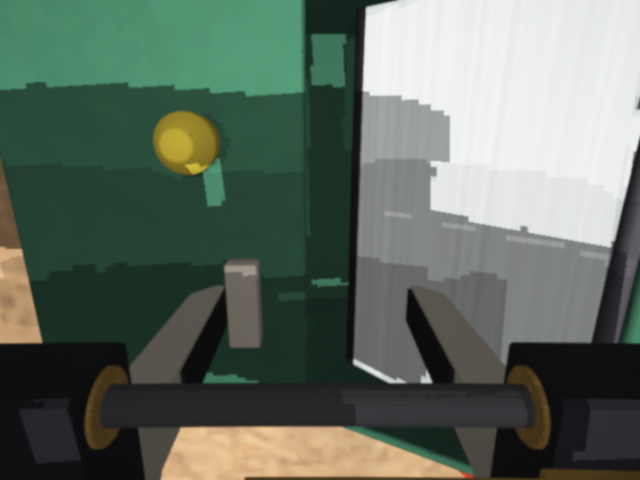

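The offcut at (244,305) is squared against the rear finger. The front finger holds the flap open, with its rubber edge near column 355 and the mouth edge at column 305, and the cap hasn't moved. I'll push on, then keep the front finger still and close the opening a little so only the rear finger advances.

Scaled: 0.034 m / 0.6 = 0.0567, 0.033 m / 0.6 = 0.055.

Request:
pendant:
  rows: {"steps":[[0,0.0083,0,0,0,0,0.08],[0,0.0167,0,0,0,0,0.08],[0,0.025,0,0,0,0,0.08],[0,0.0333,0,0,0,0,0.08],[0,0.04,0,0,0,0,0.08],[0,0.045,0,0,0,0,0.08],[0,0.045,0,0,0,0,0.08],[0,0.0483,0,0,0,0,0.076],[0,0.0517,0,0,0,0,0.072],[0,0.055,0,0,0,0,0.068],[0,0.0567,0,0,0,0,0.066],[0,0.0567,0,0,0,0,0.066],[0,0.0567,0,0,0,0,0.066],[0,0.0567,0,0,0,0,0.066]]}

```text
time_s: 5.47
position: [0.5707, -0.0017, 0.1249]
eef_rot: [0.0, 0.731, 0.683, 0.0]
force: [-3.4, 0.4, 0.4]
grip_width: 0.0659
grip_force: 1.5
```

```bash
python3 - <<'E'
from workcell import manip, imaging
import numpy as np,cv2
c=imaging.read_camera("wrist");np.savez("pics/w5.npz",**c);cv2.imwrite("pics/w5.png",c["image"][:,:,::-1])
E
```

```text
(no output)
```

View pics/w5.png

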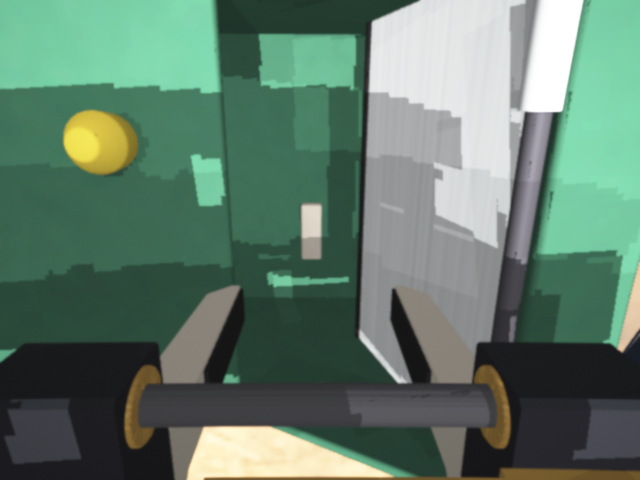

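The offcut lies on the inner floor, seen through the mouth at (311,231), and the cap is untouched. I'll retreat along the ledge so the flap closes behind the finger, then lift.

Scaled: -0.18 m / 0.6 = -0.3, -0.09 m / 0.6 = -0.15.

Request:
pendant:
  rows: {"steps":[[0,-0.0167,-0.0017,0,0,0,0.066],[0,-0.0417,-0.0033,0,0,0,0.066],[0,-0.0667,-0.0033,0,0,0,0.066],[0,-0.0917,-0.0033,0,0,0,0.066],[0,-0.1167,-0.0033,0,0,0,0.066],[0,-0.1333,-0.0033,0,0,0,0.066],[0,-0.15,-0.005,0,0,0,0.066],[0,-0.1583,-0.0167,0,0,0,0.066],[0,-0.1583,-0.0667,0,0,0,0.066],[0,-0.1583,-0.1333,0,0,0,0.066],[0,-0.1583,-0.2,0,0,0,0.066],[0,-0.1583,-0.2667,0,0,0,0.066],[0,-0.2,-0.3,0,0,0,0.066],[0,-0.2,-0.3,0,0,0,0.066],[0,-0.2,-0.3,0,0,0,0.066],[0,-0.2,-0.3,0,0,0,0.066],[0,-0.2,-0.3,0,0,0,0.066],[0,-0.2,-0.3,0,0,0,0.066]]}

```text
time_s: 7.02
position: [0.4508, 0.0065, 0.3035]
eef_rot: [-0.001, 0.731, 0.683, -0.001]
force: [-0.3, 0.2, 0.1]
grip_width: 0.0662
grip_force: 0.0
```

```bash
python3 - <<'E'
from workcell import manip, imaging
import numpy as np,cv2
c=imaging.read_camera("wrist");cv2.imwrite("pics/w6.png",c["image"][:,:,::-1])
from h import *
q=blobs(c,(20,130,90),(35,255,255),(200,50,560,180),100)[0]
print(plane(c,[cv2.minAreaRect(q)[0]],.133))
E
```

```text
[[0.49137431 0.07477394 0.133     ]]
```

View pics/w6.png

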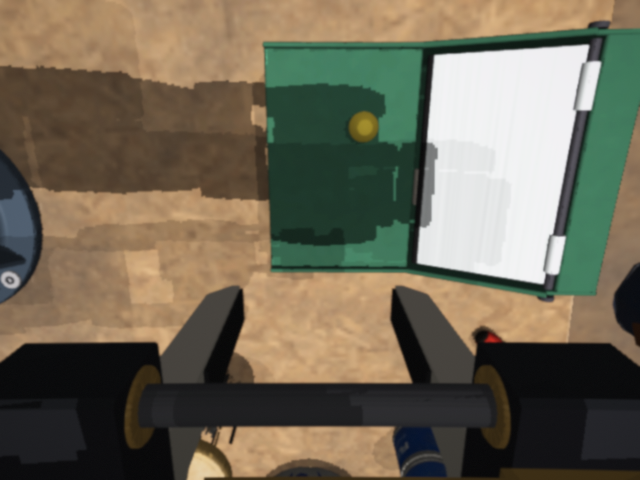

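The flap is shut with its edge near column 425, the ledge is empty apart from the cap at (364,126), and the cap hasn't moved (0.491, 0.075).

```bash
python3 -c "
from workcell import manip, imaging
print(manip.sign_off())"
```

```text
the job is handed in; nothing more can be done
None
```

The offcut is inside the drop box, the flap has swung shut, the yellow cap is where it was, and the job is handed in after about 7 s of robot time; no verdict was shown.

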